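# Change over the thread winder

## Robot

A 7-joint arm with a two-finger parallel gripper is mounted at the origin on a cart in front of the work surface, level with it; the furniture and walls round the work are solid. World frame = base frame: x ahead of the robot, y to its left, z up, the work surface at z = 0. Lengths are in m, angles in rad, forces in N, time in s.
With the tool pointing down it reaches from about 0.425 to 0.95 m from the base axis. Payload 16.7 kg.
Tool frame: the origin (TCP) lies at the very end of the fingers, on their centre line; the grasp point (between the pads) lies 19 mm behind it (arm.grip_point_offset is the distance from the TCP to the grasp point, in m); z points along the fingers, y is the line along which they close (so a half turn about z gives the same grasp; the last joint's range is limited). The gripper opens to 94 mm and grips with 3 to 60 N. Pads are 16 mm wide; open, the fingers measure 119 mm over their backs; the gripper's body (75 mm by 177 mm) begins 78 mm behind the grasp point.
Start: joints at [-0.149, 0.426, 0.074, 1.606, -0.034, 1.111, -0.067], TCP at [0.675, -0, 0.205] pointing down, gripper open.
Joint ranges: [-2.85, 2.85], [-0.5, 2.14], [-1.23, 1.37], [0.21, 2.46], [-1.02, 4.16], [0.16, 2.05], [-2.73, 2.73]. Speed limits (rad/s): [1.89, 1.89, 2.39, 2.39, 3.01, 3.01, 3.01].

## Interface

Orientations are given as a 3x3 rotation matrix whose columns are the frame's x, y, z axes.
In Python, from station import arm gives the robot as it stands.
- The arm moves only by the shell command python3 -m jog 'ROWS'. ROWS is JSON, a list of rows, each an object of numbers: "x", "y", "z": the shift along the world's x, y, z each as a share of 0.1 m, from -1 to 1; "ax", "ay", "az": the turn, a rotation vector about the world's x, y, z each as a share of 90 degrees, from -1 to 1; "hand": the gripper command: -1 is shut, 1 is fully open, values between are in proportion. In form: [{"x": .., "y": .., "z": .., "ax": .., "ay": .., "az": .., "hand": ..}, ...]. A call has 1 to 12 rows; each row is the pose to reach, as a shift and turn from the pose commanded when the call began; what a row does not reach only later rows make up. A row lasts 1/10 s, in which the tool goes at most 50 mm and 8.59 degrees, less where a joint would pass 70% of its speed; a pose out of reach is approached as far as the arm can. A call with a number of a shift or a turn outside -1 to 1 is refused whole. A call with a gripper value outside its range is refused whole. The fingers move at their own pace and stop on an object; the grip force is fixed at half the most. Time passes only in rows, so rows that repeat a pose let the fingers close. It gives the time, the measured TCP pose, the force, the opening and the grip force at its end, in the units of the state.
- arm.get_state(): the state, without advancing time (a new reading comes with each control period).
- arm.get_image(name): name is "scene" or "side" or "wrist"; returns the picture (384x512x3 uint8, red, green, blue); there is no depth.
- arm.calibration(name): a dict with "intrinsics" (3x3 intrinsics, pixels), "xyz" and "rotation" of the camera in the world. Camera axes: x right, y up, looking along -z (the intrinsics and any distortion apply to the point x, -y, -z); pixel columns grow to the right and rows downward; lengths in m; the calibration is good to about 2 mm. The wrist camera is an equidistant fisheye: a pixel r from the principal point sees the ray r / f radians off the axis. A picture is of the moment at which its call begins: read the wrist's pose just before it. calibration takes no time and is no camera call; for the wrist camera it gives the pose at the moment of the call.
- arm.sign_off(): hands the job in; it is judged then, once.
Trained networks look in the newest picture that a camera, given by its name, has taken for a name from the list of things; names that differ only in an ending like _2 or _b are one class to them, and where a whole thing is asked for, a point or a joint stands for the part that bears it (a point fixed in the world has none). Each returns a list of dicts, best first, with "conf" (0 to 1); they miss things now and then, are a little off and sometimes report something else, mostly with a low value. They report only what shows in the picture. A call takes as long as a camera call. They do not tell look-alikes from the thing itself.
- arm.search_frame(camera, label): "rect" ([centre column, centre row, width, height] in pixels, round what is visible of it).
- arm.outline_of(camera, label): "region" (384x512 bool, what is visible of it) and "rect" ([centre column, centre row, width, height] in pixels, round what is visible of it).
The state is a dict: "clock": time; "qpos": joint angles; "qvel": joint speeds; "effort": joint torques, N m; "position": TCP position; "eef_rot": TCP orientation; "force": force on the tool from outside, world axes, zero at the start; "moment": the same for the moment, N m; "width": finger opening in m; "grasp_force": force on a finger pad.
Only numpy, scipy, OpenCV 4.12 (cv2) and the standard library are available. Lean on these libraries where they do the work, as an engineer would, in place of code of your own. Each camera call takes 0.05 s, during which the arm holds its last target. There are 200 camera calls.

## Task

The winder with the red spool has finished. First push its orange-knobbed lever over, away from its spool, so that it snaps into the released position; then push the lever of the winder with the blue spool over towards its spool until it snaps into the engaged position (the drive can turn only one spool at a time), and last press the green start button fully down and let it come up again. Only push with the fingertips: lift or shift nothing, and leave the white spool's winder, the red stop button, the spools and the other things on the counter as they are.

Things in the scene. Friction and masses are not known exactly. Their poses are not given: they have to be found in the camera images.
- winder_red: thread winder with the red spool, fixed: grey base plate 155 (x) x 72 (y) x 17 mm high; origin on the counter under its centre, z up, x from lever to spool. Lever pivot at (-45, 0, 36) mm, axis y, between steel cheeks up to z = 48 mm. Platter (60 mm across, top at z = 24 mm) at (45, 0) carries the spool. The three winders stand side by side in any order, 12 cm or more apart, each turned a little.
- lever_red (a joint): lever of the red spool's winder, rad: 0 released, leaning 0.5 rad away from the spool (winder's -x); 0.5 upright; 1.0 engaged, leaning 0.5 rad towards the spool (+x). A spring snaps it to the nearer end: about 2.5 N at the knob starts it, falling to nothing at the middle, past which it goes over by itself. Starts engaged.
- knob_red (a point): centre of the orange ball knob (26 mm across) on top of the red spool's lever, 90 mm from the pivot; moves with the lever. At either end it is 115 mm above the counter and 43 mm from the pivot along the winder's x; upright it is 126 mm high. The rod below is 9 mm thick.
- spool_red_mid (a point): point on the axis of the red thread spool, 25 mm above its foot: 30 mm across, 48 mm tall, standing loose on its winder's platter, held only by its weight; its top is 72 mm above the counter
- winder_blue: thread winder with the blue spool, fixed: grey base plate 155 (x) x 72 (y) x 17 mm high; origin on the counter under its centre, z up, x from lever to spool. Lever pivot at (-45, 0, 36) mm, axis y, between steel cheeks up to z = 48 mm. Platter (60 mm across, top at z = 24 mm) at (45, 0) carries the spool. The three winders stand side by side in any order, 12 cm or more apart, each turned a little.
- lever_blue (a joint): lever of the blue spool's winder, rad: 0 released, leaning 0.5 rad away from the spool (winder's -x); 0.5 upright; 1.0 engaged, leaning 0.5 rad towards the spool (+x). A spring snaps it to the nearer end: about 2.5 N at the knob starts it, falling to nothing at the middle, past which it goes over by itself. Starts released.
- knob_blue (a point): centre of the orange ball knob (26 mm across) on top of the blue spool's lever, 90 mm from the pivot; moves with the lever. At either end it is 115 mm above the counter and 43 mm from the pivot along the winder's x; upright it is 126 mm high. The rod below is 9 mm thick.
- spool_blue_mid (a point): point on the axis of the blue thread spool, 25 mm above its foot: 30 mm across, 55 mm tall, standing loose on its winder's platter, held only by its weight; its top is 79 mm above the counter
- winder_white: thread winder with the white spool, fixed: grey base plate 155 (x) x 72 (y) x 17 mm high; origin on the counter under its centre, z up, x from lever to spool. Lever pivot at (-45, 0, 36) mm, axis y, between steel cheeks up to z = 48 mm. Platter (60 mm across, top at z = 24 mm) at (45, 0) carries the spool. The three winders stand side by side in any order, 12 cm or more apart, each turned a little.
- lever_white (a joint): lever of the white spool's winder, rad: 0 released, leaning 0.5 rad away from the spool (winder's -x); 0.5 upright; 1.0 engaged, leaning 0.5 rad towards the spool (+x). A spring snaps it to the nearer end: about 2.5 N at the knob starts it, falling to nothing at the middle, past which it goes over by itself. Starts released.
- knob_white (a point): centre of the orange ball knob (26 mm across) on top of the white spool's lever, 90 mm from the pivot; moves with the lever. At either end it is 115 mm above the counter and 43 mm from the pivot along the winder's x; upright it is 126 mm high. The rod below is 9 mm thick.
- spool_white_mid (a point): point on the axis of the white thread spool, 25 mm above its foot: 30 mm across, 48 mm tall, standing loose on its winder's platter, held only by its weight; its top is 72 mm above the counter
- control_box: grey control box, fixed, 75 (x) x 135 (y) x 34 mm high with a round green and a round red button on top, 64 mm apart along its y (green at -y); origin on the counter under its centre, z up
- start_button (a joint): travel of the green start button, m: 0 up, 0.006 fully down; about 5 N presses it fully down; it springs back
- start_button_top (a point): centre of the top of the green start button (28 mm across), which moves with it
- stop_button (a joint): travel of the red stop button, m: 0 up, 0.006 fully down; not to be pressed
- stop_button_top (a point): centre of the top of the red stop button (28 mm across)
- tape_measure: yellow round tape measure, 52x58x15 mm, on the counter before the winders; loose, a bystander; origin at the centre of its underside
- staples_box: small yellow card box, 40x62x28 mm, before the winders; loose, a bystander; origin at the centre of its underside
- button_tin: grey-green round tin, 70 mm across, 46 mm tall, at the right; loose, a bystander; origin at the centre of its underside
- spare_spool: spare spool of green thread, 30 mm across, 48 mm tall, standing before the winders; loose, a bystander; origin at the centre of its underside
- pen_pot: black pot of pens, 80x84x147 mm, at the far left; loose, a bystander; origin at the centre of its underside
Things that resemble listed ones, but are neither listed nor needed, are in the scene too. There is more than one size of the control_box; the job needs the larger.

How it is judged:
By the outcome, as a careful person would: the job done as asked, in the order asked, and still so for the second after the job is handed in, with the robot touching nothing.
It also fails if it takes over 56 s, if anything falls off the work surface, if the arm or the gripper's body presses on something with over 40 N, if the wrist force passes 120 N, or if a joint passes its speed limit or range.

## Working session

There is one attempt and no reset: what is moved stays moved. The work goes in short steps, Python scripts to look and compute and a shell command to move; the robot and the scene stay as the last step left them, time stands still between calls to the robot, and variables do not carry over. Pictures are saved under pics/ and viewed, at most 10 in all, crops included, and the job is handed in when it is done.

```bash
mkdir -p pics
cat > h.py <<'E'
import numpy as np, cv2
from station import arm
def ray(cam,u,v):
    c=arm.calibration(cam);K=np.array(c["intrinsics"]);R=np.array(c["rotation"]);t=np.array(c["xyz"])
    d=np.array([(u-K[0,2])/K[0,0],-(v-K[1,2])/K[1,1],-1.])
    return t,R@d
def atz(cam,u,v,z):
    t,d=ray(cam,u,v);return t+d*(z-t[2])/d[2]
def proj(cam,p):
    c=arm.calibration(cam);K=np.array(c["intrinsics"]);R=np.array(c["rotation"]);t=np.array(c["xyz"])
    q=R.T@(np.array(p)-t);return np.array([K[0,2]+K[0,0]*q[0]/-q[2],K[1,2]+K[1,1]*-q[1]/-q[2]])
E
python3 - <<'E'
from h import *
np.set_printoptions(precision=3,suppress=True)
ims=[]
for n in("scene","side"):
    im=arm.get_image(n)[...,::-1];cv2.imwrite(f"pics/{n}_raw.png",im);cv2.imwrite(f"pics/{n}0.png",cv2.resize(im,(800,600),interpolation=cv2.INTER_CUBIC))
    c=arm.calibration(n);print(n,{k:np.array(v).tolist() if k!='rotation' else np.round(v,3).tolist() for k,v in c.items()})
    for l in("winder_red","knob_red","spool_red_mid","spool_blue_mid","spool_white_mid","control_box","start_button_top","stop_button_top"):
        print(l,[(round(d["conf"],2),np.round(d["rect"]).tolist()) for d in arm.search_frame(n,l)])
print(arm.get_state()["eef_rot"],arm.get_state()["clock"])
E
```

```text
scene {'intrinsics': [[419.4116704543902, 0.0, 259.96338569248354], [0.0, 419.4116704543902, 187.16418621442025], [0.0, 0.0, 1.0]], 'xyz': [-0.008428793374814923, -0.9490578048986018, 0.8962572930445711], 'rotation': [[0.896, 0.263, -0.357], [-0.443, 0.494, -0.748], [-0.02, 0.829, 0.559]]}
winder_red [(0.97, [279.0, 203.0, 40.0, 40.0])]
knob_red [(0.57, [274.0, 196.0, 14.0, 29.0])]
spool_red_mid []
spool_blue_mid []
spool_white_mid []
control_box [(0.64, [235.0, 186.0, 33.0, 35.0]), (0.5, [183.0, 144.0, 21.0, 14.0])]
start_button_top [(0.37, [298.0, 222.0, 26.0, 23.0]), (0.36, [237.0, 182.0, 10.0, 4.0])]
stop_button_top [(0.64, [268.0, 259.0, 19.0, 24.0]), (0.31, [336.0, 258.0, 51.0, 38.0])]
side {'intrinsics': [[352.2704430453052, 0.0, 258.099928526875], [0.0, 352.2704430453052, 191.9699093413147], [0.0, 0.0, 1.0]], 'xyz': [1.247194503259498, -0.05443640398874543, 1.4820181960687882], 'rotation': [[0.285, -0.842, 0.458], [0.958, 0.254, -0.13], [-0.007, 0.476, 0.879]]}
winder_red []
knob_red [(0.2, [179.0, 216.0, 12.0, 19.0])]
spool_red_mid []
spool_blue_mid []
spool_white_mid [(0.37, [216.0, 230.0, 8.0, 7.0])]
control_box [(0.62, [284.0, 185.0, 28.0, 17.0]), (0.54, [357.0, 154.0, 20.0, 14.0])]
start_button_top []
stop_button_top [(0.58, [283.0, 183.0, 27.0, 18.0])]
[[ 0.  1. -0.]
 [ 1. -0.  0.]
 [ 0. -0. -1.]] 0.9
```

View pics/scene0.png

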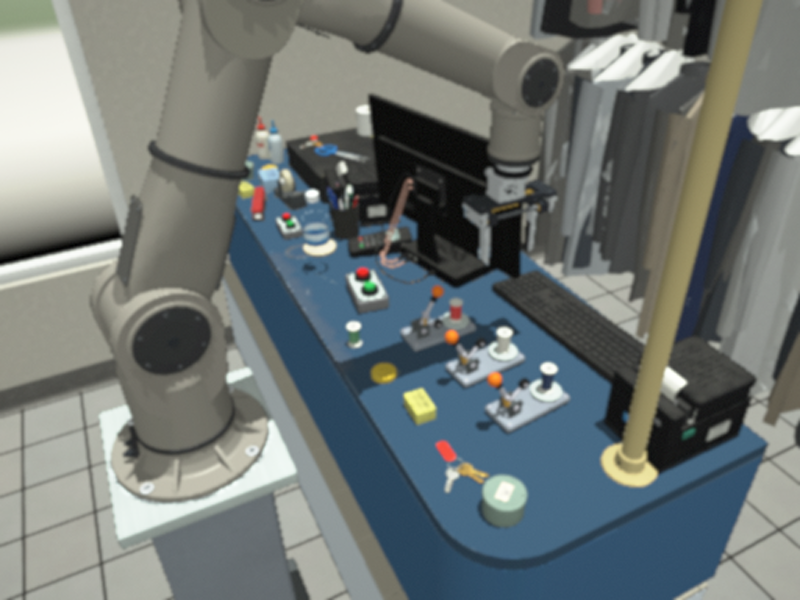

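View pics/side0.png

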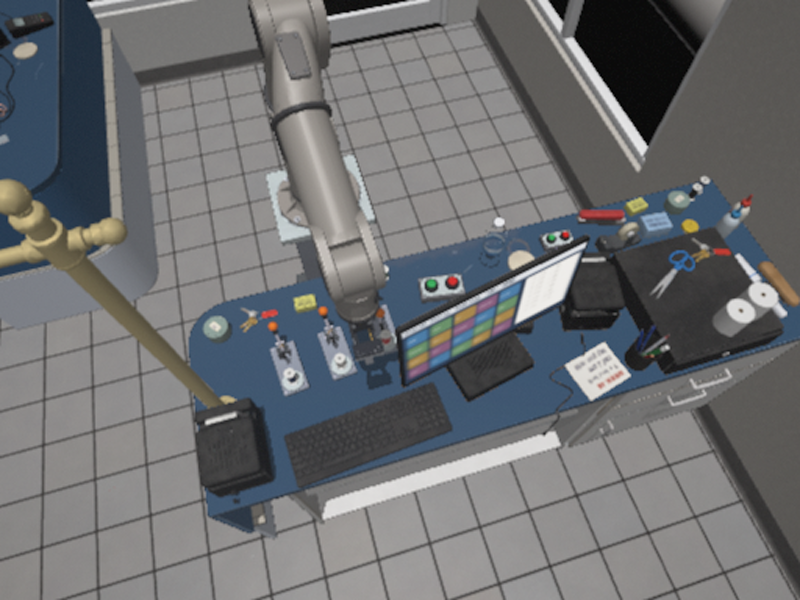

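The scene view shows three winders (800x600 pixels): red spool (456,310) with knob (437,293), white spool (504,340) with knob (452,337), and blue spool (548,375) with knob (495,380).

Possible mix-ups:
- **Knobs:** there are three orange knobs, told apart by spool colour.
- **Control boxes:** the larger is at (367,288), green (369,287), red (363,272). The small look-alike is at (288,224).
- **Spools:** the spare green one at (353,335) is not needed.

Next I'll segment by colour and crop for a close check.

Run:
```python
from h import *
np.set_printoptions(precision=3,suppress=True)
def blobs(n,lo,hi,name):
    im=cv2.imread(f"pics/{n}_raw.png");hsv=cv2.cvtColor(im,cv2.COLOR_BGR2HSV)
    m=cv2.inRange(hsv,lo,hi)
    k,_,st,ce=cv2.connectedComponentsWithStats(m)
    return [(ce[i],st[i]) for i in range(1,k) if st[i][4]>=12]
for n in("scene","side"):
  for name,lo,hi,z in(("orange",(5,170,120),(15,255,255),.115),("green",(45,120,60),(80,255,255),.04),("redlo",(0,150,80),(4,255,255),.04),("redhi",(174,130,80),(180,255,255),.04),("blue",(112,120,40),(130,255,200),.07)):
    for c,s in blobs(n,lo,hi,name): print(n,name,c,s[2:5],atz(n,*c,z))
im=cv2.imread("pics/scene_raw.png")[165:285,215:375];cv2.imwrite("pics/crop1.png",cv2.resize(im,None,fx=5,fy=5,interpolation=cv2.INTER_CUBIC))
im=cv2.imread("pics/side_raw.png")[160:280,140:300];cv2.imwrite("pics/crop2.png",cv2.resize(im,None,fx=5,fy=5,interpolation=cv2.INTER_CUBIC))
```

```text
scene orange [279.72 186.24] [ 5  6 25] [0.551 0.069 0.115]
scene orange [288.628 215.651] [ 8  8 43] [ 0.499 -0.083  0.115]
scene orange [316.289 243.   ] [ 8  8 38] [ 0.506 -0.226  0.115]
scene green [185.083 142.667] [ 4  4 12] [0.404 0.661 0.04 ]
scene green [235.878 183.   ] [ 7  8 41] [0.472 0.263 0.04 ]
scene green [440.593 277.037] [ 8  7 27] [ 0.78  -0.431  0.04 ]
scene redlo [164.987 127.882] [ 7 15 76] [0.367 0.847 0.04 ]
scene redlo [231.828 174.897] [ 7  5 29] [0.481 0.322 0.04 ]
scene redlo [291.5 200. ] [ 4  5 20] [0.6   0.073 0.04 ]
scene redlo [285.063 288.278] [11 12 79] [ 0.383 -0.271  0.04 ]
scene redhi [231.   172.25] [ 8  4 12] [0.486 0.341 0.04 ]
scene blue [214.211 129.263] [ 3  8 19] [0.544 0.664 0.07 ]
side orange [206.368 198.737] [ 5  5 19] [ 0.502 -0.078  0.115]
side orange [174.111 208.278] [ 5  5 18] [ 0.507 -0.222  0.115]
side green [275.654 181.154] [ 6  5 26] [0.464 0.255 0.04 ]
side redlo [477.222 129.278] [ 5  5 18] [0.471 1.338 0.04 ]
side redlo [384.576 136.936] [ 26   5 125] [0.378 0.863 0.04 ]
side redlo [361.5 150. ] [ 4  3 12] [0.418 0.718 0.04 ]
side redlo [461.892 160.541] [11  4 37] [0.616 1.158 0.04 ]
side redlo [289.167 179.625] [ 6  6 24] [0.475 0.319 0.04 ]
side redlo [172.  200.5] [ 9  4 26] [ 0.424 -0.233  0.04 ]
side blue [414.75  214.458] [ 7 12 24] [0.818 0.781 0.07 ]
side blue [409.409 216.955] [ 4 12 22] [0.822 0.753 0.07 ]
```

View pics/crop1.png

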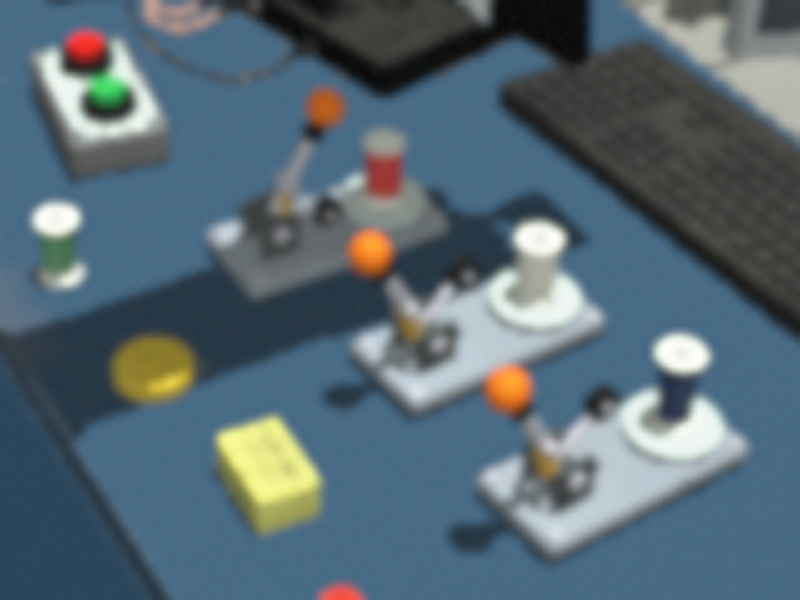

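View pics/crop2.png

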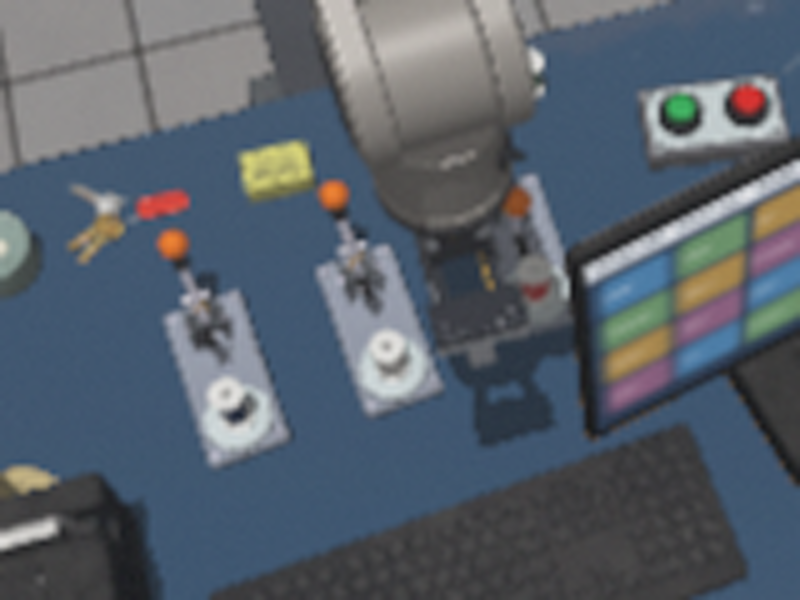

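The crops confirm the choice. Crop 1 shows the red winder's knob (325,107) leaning towards its spool (385,165). The white knob (370,252) and blue knob (509,388) lean away from their spools (537,262) and (680,375). The larger box has green (107,95) nearer. A monitor stands left of the red winder, so I'll locate its edge and work out the winder yaws.

Run:
```python
from h import *
np.set_printoptions(precision=3,suppress=True)
def tri(a,b):
    t1,d1=ray("scene",*a);t2,d2=ray("side",*b)
    s=np.linalg.lstsq(np.c_[d1,-d2],t2-t1,rcond=None)[0];p,q=t1+s[0]*d1,t2+s[1]*d2
    return (p+q)/2,np.linalg.norm(p-q)
for n,kn,sp,zs in(("red",[(279.7,186.3),(243.4,200.2)],[(291.8,193.6),(246.4,214.4)],.072),("white",[(288.6,215.65),(206.4,198.7)],[(323,212.4),(218.2,229.8)],.072),("blue",[(316.3,243),(174.1,208.3)],[(351.4,235.6),(186.4,238.4)],.079)):
    k=(atz("scene",*kn[0],.115)+atz("side",*kn[1],.115))/2
    s=(atz("scene",*sp[0],zs)+atz("side",*sp[1],zs))/2
    print(n,"knob",k,tri(*kn),"spool",s,tri(*sp),"yaw deg",np.degrees(np.arctan2(*(s-k)[1::-1])),"dist",np.linalg.norm((s-k)[:2]))
g=tri((235.9,183),(275.65,181.15));r=tri((231.8,174.9),(289.2,179.6));print("btn",g,r)
print("monitor br",tri((519/1.5625,274/1.5625),(403/1.5625,384/1.5625)))
for z in(.2,.3,.4):print("mon top-left side",atz("side",400/1.5625,330/1.5625,z))
```

```text
red knob [0.554 0.072 0.115] (array([0.554, 0.075, 0.111]), np.float64(0.0006680442692064224)) spool [0.601 0.07  0.072] (array([0.602, 0.074, 0.065]), np.float64(0.0011353275364208019)) yaw deg -2.8663947328334416 dist 0.04788425922816981
white knob [ 0.501 -0.081  0.115] (array([ 0.501, -0.079,  0.112]), np.float64(0.001281614843492214)) spool [ 0.637 -0.068  0.072] (array([ 0.638, -0.064,  0.065]), np.float64(0.0012382505080730194)) yaw deg 5.447698398455225 dist 0.13686635242087905
blue knob [ 0.507 -0.224  0.115] (array([ 0.507, -0.223,  0.113]), np.float64(0.001950307655554676)) spool [ 0.641 -0.207  0.079] (array([ 0.642, -0.204,  0.073]), np.float64(0.0061307025289919605)) yaw deg 7.120024819617304 dist 0.13536163837787668
btn (array([0.468, 0.253, 0.047]), np.float64(0.0004349252456730257)) (array([0.478, 0.317, 0.044]), np.float64(0.002294930642863144))
monitor br (array([0.767, 0.077, 0.09 ]), np.float64(0.003382677038909491))
mon top-left side [0.661 0.102 0.2  ]
mon top-left side [0.707 0.09  0.3  ]
mon top-left side [0.753 0.078 0.4  ]
```

The knob-to-spool distances (48, 137 and 135 mm) match the expected 47 and 133 mm. The monitor edge is at x≈0.76, clear of the path. I'll shut the hand and go above the far side of the red knob.

```bash
python3 -m jog '[{"x":-0.3,"y":0.25,"z":0,"ax":0,"ay":0,"az":0,"hand":-1},{"x":-0.6,"y":0.5,"z":0,"ax":0,"ay":0,"az":0,"hand":-1},{"x":-0.85,"y":0.73,"z":0,"ax":0,"ay":0,"az":0,"hand":-1},{"x":-0.85,"y":0.73,"z":0,"ax":0,"ay":0,"az":0,"hand":-1},{"x":-0.85,"y":0.73,"z":0,"ax":0,"ay":0,"az":0,"hand":-1},{"x":-0.85,"y":0.73,"z":0,"ax":0,"ay":0,"az":0,"hand":-1},{"x":-0.85,"y":0.73,"z":0,"ax":0,"ay":0,"az":0,"hand":-1},{"x":-0.85,"y":0.73,"z":0,"ax":0,"ay":0,"az":0,"hand":-1}]'
python3 - <<'E'
from h import *
np.set_printoptions(precision=3,suppress=True)
a=[atz("scene",215+u/5,165+v/5,.017) for u,v in((260,290),(447,226))];print("red yaw",np.degrees(np.arctan2(*(a[1]-a[0])[1::-1])),a)
im=arm.get_image("wrist")[...,::-1];cv2.imwrite("pics/w1.png",cv2.resize(im,(800,600)))
c=arm.calibration("wrist");print(c)
R=np.array(c["rotation"]);K=np.array(c["intrinsics"])
def wp(p):
    q=R.T@(np.array(p)-c["xyz"]);q=q*[1,-1,-1];th=np.arctan2(np.hypot(*q[:2]),q[2]);d=q[:2]/np.hypot(*q[:2])*th*K[0,0];return (d+K[:2,2])*1.5625
print("pred knob",wp((.554,.072,.115)),"spool",wp((.601,.07,.072)),"tcp",wp(arm.get_state()["position"]))
E
```

```text
clock: 1.7
position: [0.5904, 0.0722, 0.2052]
eef_rot: [[0.001, 1.0, -0.0], [1.0, -0.001, -0.0], [-0.0, -0.0, -1.0]]
force: [0.4, 0.5, -0.3]
width: 0.0336
grasp_force: 0.0
red yaw 0.8764828302948371 [array([0.48 , 0.025, 0.017]), array([0.626, 0.027, 0.017])]
{'intrinsics': array([[297.319,   0.   , 259.546],
       [  0.   , 297.319, 190.857],
       [  0.   ,   0.   ,   1.   ]]), 'xyz': array([0.59 , 0.146, 0.386]), 'rotation': array([[ 1.   ,  0.   ,  0.002],
       [-0.001,  0.968,  0.253],
       [-0.002, -0.253,  0.968]])}
pred knob [346.681 303.906] spool [421.792 290.327] tcp [406.292 360.037]
```

View pics/w1.png

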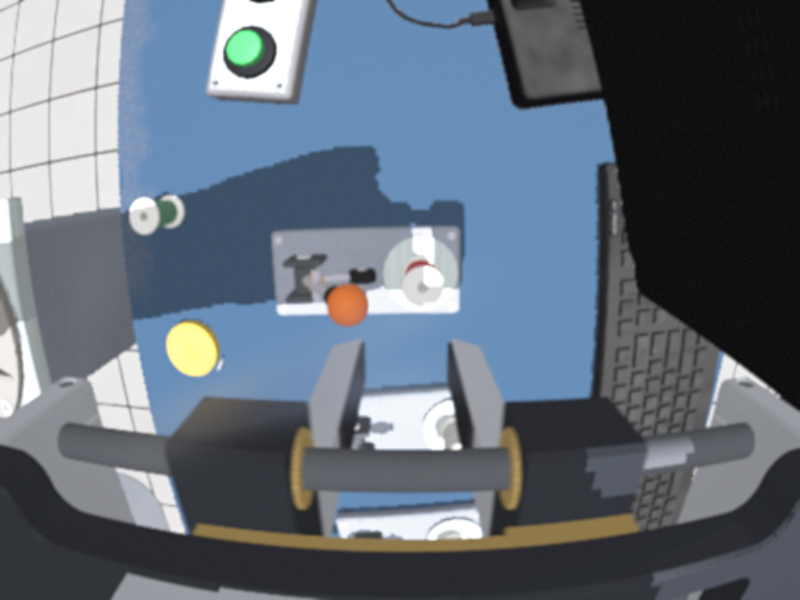

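The orange knob is at (347,304), where I predicted it, and the spool at (425,287) is near its prediction. The fingers are still closing. I'll wait for them to shut, then descend between the knob and the space above the spool.

```bash
python3 -m jog '[{"x":0.01,"z":0,"hand":-1},{"x":0.01,"z":0,"hand":-1},{"x":0.01,"z":0,"hand":-1},{"x":0.01,"z":0,"hand":-1},{"x":0.01,"z":0,"hand":-1},{"x":0.01,"z":-0.2,"hand":-1},{"x":0.01,"z":-0.4,"hand":-1},{"x":0.01,"z":-0.6,"hand":-1},{"x":0.01,"z":-0.75,"hand":-1},{"x":0.01,"z":-0.9,"hand":-1},{"x":0.01,"z":-1,"hand":-1},{"x":0.01,"z":-1,"hand":-1}]'
```

```text
$[0]: bad value
```

```bash
python3 -m jog '[{"x":0,"y":0,"z":0,"ax":0,"ay":0,"az":0,"hand":-1},{"x":0,"y":0,"z":0,"ax":0,"ay":0,"az":0,"hand":-1},{"x":0,"y":0,"z":0,"ax":0,"ay":0,"az":0,"hand":-1},{"x":0,"y":0,"z":0,"ax":0,"ay":0,"az":0,"hand":-1},{"x":0,"y":0,"z":-0.2,"ax":0,"ay":0,"az":0,"hand":-1},{"x":0,"y":0,"z":-0.4,"ax":0,"ay":0,"az":0,"hand":-1},{"x":0,"y":0,"z":-0.6,"ax":0,"ay":0,"az":0,"hand":-1},{"x":0,"y":0,"z":-0.75,"ax":0,"ay":0,"az":0,"hand":-1},{"x":0,"y":0,"z":-0.9,"ax":0,"ay":0,"az":0,"hand":-1},{"x":0,"y":0,"z":-1,"ax":0,"ay":0,"az":0,"hand":-1},{"x":0,"y":0,"z":-1,"ax":0,"ay":0,"az":0,"hand":-1}]'
```

```text
clock: 2.85
position: [0.5894, 0.0729, 0.1042]
eef_rot: [[0.0, 1.0, -0.002], [1.0, -0.0, -0.0], [-0.0, -0.002, -1.0]]
force: [0.6, 0.3, 0.3]
width: 0.0005
grasp_force: 0.0
```

```bash
python3 -m jog '[{"x":-0.08,"y":0,"z":-0.03,"ax":0,"ay":0,"az":0,"hand":-1},{"x":-0.16,"y":0,"z":-0.03,"ax":0,"ay":0,"az":0,"hand":-1},{"x":-0.24,"y":0,"z":-0.03,"ax":0,"ay":0,"az":0,"hand":-1},{"x":-0.32,"y":0,"z":-0.03,"ax":0,"ay":0,"az":0,"hand":-1},{"x":-0.4,"y":0,"z":-0.03,"ax":0,"ay":0,"az":0,"hand":-1},{"x":-0.48,"y":0,"z":-0.03,"ax":0,"ay":0,"az":0,"hand":-1},{"x":-0.56,"y":0,"z":-0.03,"ax":0,"ay":0,"az":0,"hand":-1},{"x":-0.64,"y":0,"z":-0.03,"ax":0,"ay":0,"az":0,"hand":-1},{"x":-0.72,"y":0,"z":-0.03,"ax":0,"ay":0,"az":0,"hand":-1},{"x":-0.75,"y":0,"z":-0.03,"ax":0,"ay":0,"az":0,"hand":-1},{"x":-0.75,"y":0,"z":-0.03,"ax":0,"ay":0,"az":0,"hand":-1}]'
python3 - <<'E'
from h import *
im=arm.get_image("wrist")[...,::-1];cv2.imwrite("pics/w2.png",cv2.resize(im,(800,600)))
E
```

```text
clock: 3.95
position: [0.5146, 0.073, 0.1025]
eef_rot: [[-0.0, 1.0, -0.0], [1.0, 0.0, 0.0], [0.0, -0.0, -1.0]]
force: [1.2, 0.1, -0.2]
width: 0.0002
grasp_force: 0.0
```

View pics/w2.png

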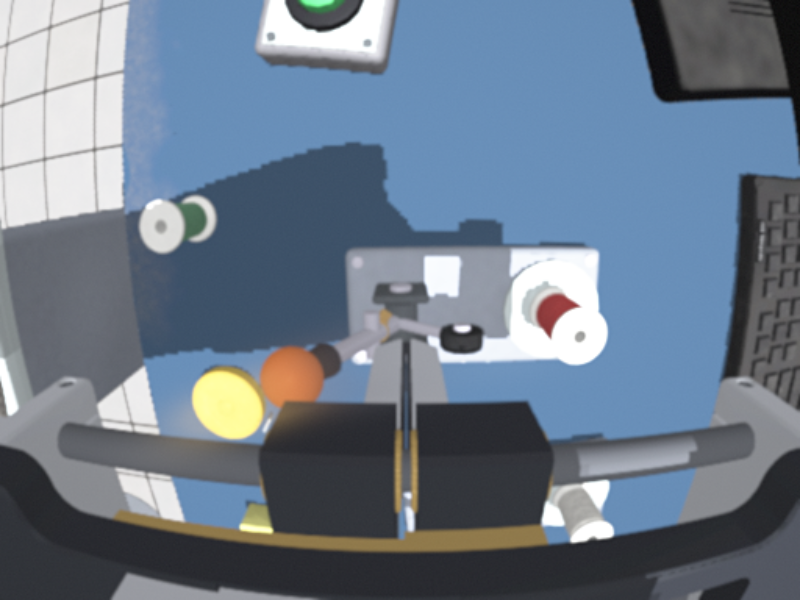

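The red knob now leans away from its spool at (292,377), so it is released, and the spool at (580,335) still stands on its platter. Next I'll lift and go to the near side of the blue knob.

```bash
python3 -m jog '[{"x":0,"y":0,"z":0.4,"ax":0,"ay":0,"az":0,"hand":-1},{"x":0,"y":0,"z":0.8,"ax":0,"ay":0,"az":0,"hand":-1},{"x":0,"y":-0.3,"z":1,"ax":0,"ay":0,"az":0,"hand":-1},{"x":0,"y":-0.7,"z":1,"ax":0,"ay":0,"az":0,"hand":-1},{"x":0,"y":-1,"z":1,"ax":0,"ay":0,"az":0,"hand":-1}]'
python3 -m jog '[{"x":-0.15,"y":-0.4,"z":0,"ax":0,"ay":0,"az":0,"hand":-1},{"x":-0.3,"y":-0.8,"z":0,"ax":0,"ay":0,"az":0,"hand":-1},{"x":-0.45,"y":-1,"z":0,"ax":0,"ay":0,"az":0,"hand":-1}]'
python3 -m jog '[{"x":0,"y":-0.4,"z":0,"ax":0,"ay":0,"az":0,"hand":-1},{"x":0,"y":-0.8,"z":0,"ax":0,"ay":0,"az":0,"hand":-1},{"x":0,"y":-1,"z":0,"ax":0,"ay":0,"az":0,"hand":-1},{"x":0,"y":-1,"z":0,"ax":0,"ay":0,"az":0,"hand":-1},{"x":0,"y":-1,"z":0,"ax":0,"ay":0,"az":0,"hand":-1}]'
cat >> h.py <<'E'
def look(name,pts):
    c=arm.calibration("wrist");im=arm.get_image("wrist")[...,::-1].copy()
    cv2.imwrite(f"pics/{name}_raw.png",im);im=cv2.resize(im,(800,600))
    R=np.array(c["rotation"]);K=np.array(c["intrinsics"])
    for p in pts:
        q=R.T@(np.array(p)-c["xyz"])*[1,-1,-1];th=np.arctan2(np.hypot(*q[:2]),q[2]);d=(q[:2]/np.hypot(*q[:2])*th*K[0,0]+K[:2,2])*1.5625
        cv2.drawMarker(im,tuple(int(round(v)) for v in d),(255,0,255),0,14);print(d)
    cv2.imwrite(f"pics/{name}.png",im)
E
python3 - <<'E'
from h import *
look("w3",[(.507,-.224,.115),(.641,-.207,.079)])
E
```

```text
clock: 4.5
position: [0.5155, -0.029, 0.2034]
eef_rot: [[0.001, 1.0, 0.002], [1.0, -0.001, -0.0], [-0.0, 0.002, -1.0]]
force: [0.7, 0.3, -0.4]
width: 0.0005
grasp_force: 0.0
clock: 4.8
position: [0.4693, -0.1303, 0.2025]
eef_rot: [[0.003, 1.0, 0.0], [1.0, -0.003, -0.001], [-0.001, 0.0, -1.0]]
force: [0.2, 0.4, 0.5]
width: 0.0003
grasp_force: 0.0
clock: 5.3
position: [0.47, -0.2271, 0.2023]
eef_rot: [[0.001, 1.0, -0.0], [1.0, -0.001, 0.0], [0.0, -0.0, -1.0]]
force: [-1.0, 1.3, 0.6]
width: 0.0006
grasp_force: 0.0
[467.94192152 299.71725141]
[641.60956345 264.30535475]
```

View pics/w3.png

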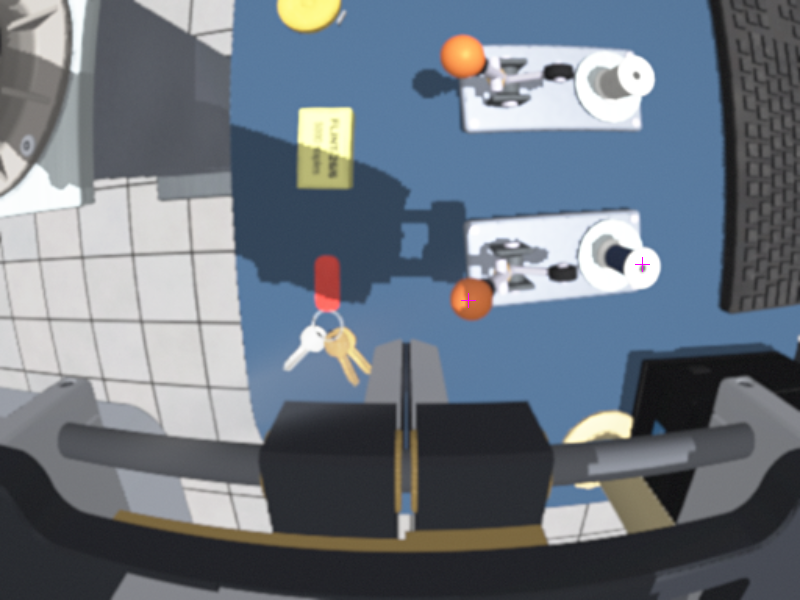

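The blue knob is at (471,299), within about 2 mm of prediction, with the blue spool at (640,266). The brass pole base at (597,450) is nearby, so I'll check its clearance and then descend.

```bash
python3 - <<'E'
from h import *
print("pole",atz("scene",630/1.5625,462/1.5625,.0), atz("scene",655/1.5625,350/1.5625,.0))
E
python3 -m jog '[{"x":0,"y":0,"z":-0.3,"ax":0,"ay":0,"az":0,"hand":-1},{"x":0,"y":0,"z":-0.55,"ax":0,"ay":0,"az":0,"hand":-1},{"x":0,"y":0,"z":-0.8,"ax":0,"ay":0,"az":0,"hand":-1},{"x":0,"y":0,"z":-1,"ax":0,"ay":0,"az":0,"hand":-1},{"x":0,"y":0,"z":-1,"ax":0,"ay":0,"az":0,"hand":-1}]'
```

```text
pole [ 6.75100472e-01 -4.11040189e-01 -1.11022302e-16] [ 9.36460368e-01 -1.98029291e-01  1.11022302e-16]
clock: 5.85
position: [0.4689, -0.2253, 0.1004]
eef_rot: [[-0.002, 1.0, -0.004], [1.0, 0.002, 0.001], [0.001, -0.004, -1.0]]
force: [0.2, -0.1, 0.5]
width: 0.0006
grasp_force: 0.0
```

The pole at (0.675, -0.41) is well clear. Now the blue push.

```bash
python3 -m jog '[{"x":0.08,"y":0.01,"z":0,"ax":0,"ay":0,"az":0,"hand":-1},{"x":0.16,"y":0.01,"z":0,"ax":0,"ay":0,"az":0,"hand":-1},{"x":0.24,"y":0.02,"z":0,"ax":0,"ay":0,"az":0,"hand":-1},{"x":0.32,"y":0.03,"z":0,"ax":0,"ay":0,"az":0,"hand":-1},{"x":0.4,"y":0.04,"z":0,"ax":0,"ay":0,"az":0,"hand":-1},{"x":0.48,"y":0.05,"z":0,"ax":0,"ay":0,"az":0,"hand":-1},{"x":0.56,"y":0.06,"z":0,"ax":0,"ay":0,"az":0,"hand":-1},{"x":0.64,"y":0.07,"z":0,"ax":0,"ay":0,"az":0,"hand":-1},{"x":0.72,"y":0.08,"z":0,"ax":0,"ay":0,"az":0,"hand":-1},{"x":0.77,"y":0.08,"z":0,"ax":0,"ay":0,"az":0,"hand":-1},{"x":0.77,"y":0.08,"z":0,"ax":0,"ay":0,"az":0,"hand":-1}]'
python3 -m jog '[{"x":0,"y":0,"z":0.4,"ax":0,"ay":0,"az":0,"hand":-1},{"x":0,"y":0,"z":0.8,"ax":0,"ay":0,"az":0,"hand":-1},{"x":0,"y":0.2,"z":1,"ax":0,"ay":0,"az":0,"hand":-1},{"x":-0.1,"y":0.6,"z":1,"ax":0,"ay":0,"az":0,"hand":-1},{"x":-0.2,"y":1,"z":1,"ax":0,"ay":0,"az":0,"hand":-1}]'
python3 -m jog '[{"x":-0.1,"y":0.4,"z":0,"ax":0,"ay":0,"az":0,"hand":-1},{"x":-0.2,"y":0.8,"z":0,"ax":0,"ay":0,"az":0,"hand":-1},{"x":-0.2,"y":1,"z":0,"ax":0,"ay":0,"az":0,"hand":-1},{"x":-0.2,"y":1,"z":0,"ax":0,"ay":0,"az":0,"hand":-1}]'
python3 - <<'E'
from h import *
n="scene";im=arm.get_image(n)[...,::-1]
cv2.imwrite("pics/s2.png",cv2.resize(im[165:285,215:375],None,fx=5,fy=5,interpolation=cv2.INTER_CUBIC))
E
```

```text
clock: 6.95
position: [0.5476, -0.2189, 0.1023]
eef_rot: [[-0.0, 1.0, 0.0], [1.0, 0.0, -0.0], [-0.0, 0.0, -1.0]]
force: [0.4, 1.1, 0.1]
width: 0.0003
grasp_force: 0.0
clock: 7.45
position: [0.5266, -0.1185, 0.2031]
eef_rot: [[0.002, 1.0, 0.001], [1.0, -0.002, -0.0], [-0.0, 0.001, -1.0]]
force: [1.3, 0.6, -0.5]
width: 0.0007
grasp_force: 0.0
clock: 7.85
position: [0.5066, -0.0162, 0.2026]
eef_rot: [[-0.004, 1.0, 0.0], [1.0, 0.004, 0.001], [0.001, 0.0, -1.0]]
force: [1.0, -1.0, 0.1]
width: 0.0006
grasp_force: 0.0
```

View pics/s2.png

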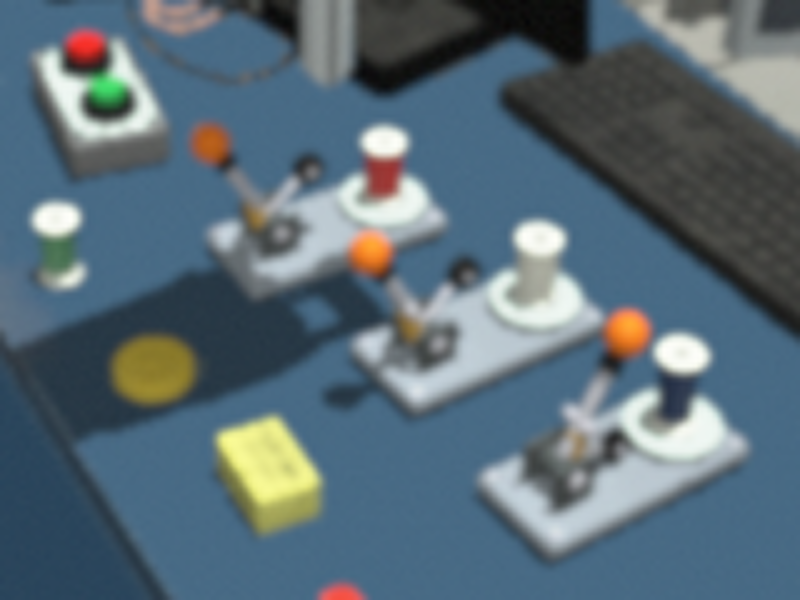

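The red knob (210,145) leans away from its spool (released) and the blue knob (627,333) leans towards its spool (engaged). White is unchanged and all spools are standing. Now to the green button.

```bash
python3 -m jog '[{"x":-0.1,"y":0.4,"z":0,"ax":0,"ay":0,"az":0,"hand":-1},{"x":-0.2,"y":0.8,"z":0,"ax":0,"ay":0,"az":0,"hand":-1},{"x":-0.2,"y":1,"z":0,"ax":0,"ay":0,"az":0,"hand":-1}]'
python3 -m jog '[{"x":-0.1,"y":0.4,"z":-0.1,"ax":0,"ay":0,"az":0,"hand":-1},{"x":-0.18,"y":0.8,"z":-0.2,"ax":0,"ay":0,"az":0,"hand":-1},{"x":-0.18,"y":1,"z":-0.3,"ax":0,"ay":0,"az":0,"hand":-1}]'
python3 -m jog '[{"x":0,"y":0.4,"z":0,"ax":0,"ay":0,"az":0,"hand":-1},{"x":0,"y":0.7,"z":-0.2,"ax":0,"ay":0,"az":0,"hand":-1},{"x":0,"y":0.7,"z":-0.3,"ax":0,"ay":0,"az":0,"hand":-1},{"x":0,"y":0.7,"z":-0.3,"ax":0,"ay":0,"az":0,"hand":-1},{"x":0,"y":0.7,"z":-0.3,"ax":0,"ay":0,"az":0,"hand":-1}]'
python3 - <<'E'
from h import *
look("w4",[(.468,.253,.045),(.478,.317,.045),(.468,.253,.034),arm.get_state()["position"]])
E
```

```text
clock: 8.2
position: [0.4861, 0.0824, 0.2025]
eef_rot: [[-0.001, 1.0, -0.0], [1.0, 0.001, 0.0], [0.0, -0.0, -1.0]]
force: [-0.0, -0.9, -0.1]
width: 0.0007
grasp_force: 0.0
clock: 8.5
position: [0.4684, 0.1829, 0.1722]
eef_rot: [[-0.001, 1.0, 0.0], [1.0, 0.001, 0.001], [0.001, 0.0, -1.0]]
force: [0.2, -0.4, -0.0]
width: 0.0006
grasp_force: 0.0
clock: 9.0
position: [0.4695, 0.2493, 0.1426]
eef_rot: [[0.002, 1.0, -0.0], [1.0, -0.002, -0.001], [-0.001, -0.0, -1.0]]
force: [0.9, 0.1, -1.0]
width: 0.0004
grasp_force: 0.0
[403.88477246 294.24282702]
[420.47974558 189.73991718]
[403.97525781 290.0310701 ]
[406.30977975 360.02063683]
```

View pics/w4.png

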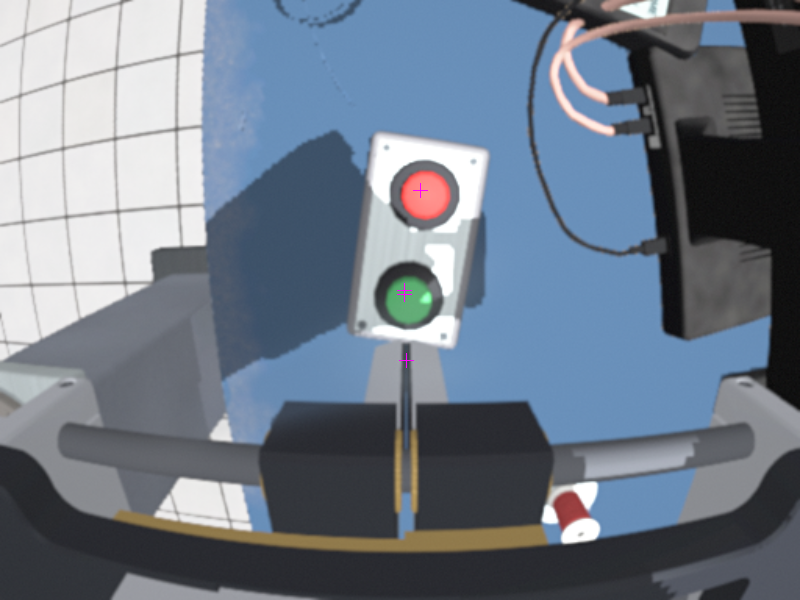

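The green button centre is at (409,299), which works out to about (0.471, 0.250). The tool is within 2 mm of that, and the red button is 64 mm away. I'll descend, then press while watching the force.

```bash
python3 -m jog '[{"x":0.01,"y":0,"z":-0.3,"ax":0,"ay":0,"az":0,"hand":-1},{"x":0.01,"y":0,"z":-0.6,"ax":0,"ay":0,"az":0,"hand":-1},{"x":0.01,"y":0,"z":-0.8,"ax":0,"ay":0,"az":0,"hand":-1},{"x":0.01,"y":0,"z":-0.88,"ax":0,"ay":0,"az":0,"hand":-1},{"x":0.01,"y":0,"z":-0.88,"ax":0,"ay":0,"az":0,"hand":-1}]'
for i in 1; do python3 -m jog '[{"x":0,"y":0,"z":-0.03,"ax":0,"ay":0,"az":0,"hand":-1},{"x":0,"y":0,"z":-0.06,"ax":0,"ay":0,"az":0,"hand":-1},{"x":0,"y":0,"z":-0.06,"ax":0,"ay":0,"az":0,"hand":-1}]'; python3 -m jog '[{"x":0,"y":0,"z":-0.03,"ax":0,"ay":0,"az":0,"hand":-1},{"x":0,"y":0,"z":-0.03,"ax":0,"ay":0,"az":0,"hand":-1}]'; done
```

```text
clock: 9.55
position: [0.4701, 0.2499, 0.0545]
eef_rot: [[0.001, 1.0, -0.001], [1.0, -0.001, -0.001], [-0.001, -0.001, -1.0]]
force: [-1.3, -2.1, 3.7]
width: 0.0003
grasp_force: 1.2
clock: 9.85
position: [0.4709, 0.251, 0.05]
eef_rot: [[0.001, 1.0, 0.002], [1.0, -0.001, 0.001], [0.001, 0.002, -1.0]]
force: [-3.5, -4.5, 17.9]
width: 0.0003
grasp_force: 9.1
clock: 10.05
position: [0.4712, 0.2512, 0.0491]
eef_rot: [[0.001, 1.0, 0.002], [1.0, -0.001, 0.001], [0.001, 0.002, -1.0]]
force: [-16.6, -12.9, 62.9]
width: 0.0005
grasp_force: 31.3
```

It hit a hard stop near z≈0.0495. I'll release in small steps so the force profile shows the travel.

```bash
python3 -m jog '[{"x":0,"y":0,"z":0.03,"ax":0,"ay":0,"az":0,"hand":-1},{"x":0,"y":0,"z":0.03,"ax":0,"ay":0,"az":0,"hand":-1}]' | egrep 'pos|force'
python3 -m jog '[{"x":0,"y":0,"z":0.03,"ax":0,"ay":0,"az":0,"hand":-1},{"x":0,"y":0,"z":0.03,"ax":0,"ay":0,"az":0,"hand":-1}]'| egrep 'pos|force'
python3 -m jog '[{"x":0,"y":0,"z":0.02,"ax":0,"ay":0,"az":0,"hand":-1},{"x":0,"y":0,"z":0.02,"ax":0,"ay":0,"az":0,"hand":-1}]'| egrep 'pos|force'
python3 -m jog '[{"x":0,"y":0,"z":0.02,"ax":0,"ay":0,"az":0,"hand":-1},{"x":0,"y":0,"z":0.02,"ax":0,"ay":0,"az":0,"hand":-1}]'| egrep 'pos|force'
python3 -m jog '[{"x":0,"y":0,"z":0.02,"ax":0,"ay":0,"az":0,"hand":-1},{"x":0,"y":0,"z":0.02,"ax":0,"ay":0,"az":0,"hand":-1}]'| egrep 'pos|force'
```

```text
position: [0.4709, 0.2512, 0.0502]
force: [-0.8, -3.2, 11.3]
grasp_force: 5.8
position: [0.4709, 0.2512, 0.0526]
force: [1.6, -1.5, 4.4]
grasp_force: 1.7
position: [0.4704, 0.2513, 0.0539]
force: [1.9, -0.3, 2.6]
grasp_force: 1.4
position: [0.4699, 0.2512, 0.0556]
force: [0.7, -0.7, 1.0]
grasp_force: 0.9
position: [0.4696, 0.2509, 0.0574]
force: [-0.2, -0.3, -0.5]
grasp_force: 0.0
```

The spring force fades to zero at z≈0.0563 and the hard stop is at about 0.0502. That gives the full 6 mm of travel, and the button is now released. I'll retreat and do a final check.

```bash
python3 -m jog '[{"x":0,"y":0,"z":0.3,"ax":0,"ay":0,"az":0,"hand":-1},{"x":0,"y":0,"z":0.7,"ax":0,"ay":0,"az":0,"hand":-1},{"x":0,"y":0,"z":1,"ax":0,"ay":0,"az":0,"hand":-1},{"x":0,"y":0,"z":1,"ax":0,"ay":0,"az":0,"hand":-1},{"x":0,"y":0,"z":1,"ax":0,"ay":0,"az":0,"hand":-1}]'
python3 - <<'E'
from h import *
n="scene";im=arm.get_image(n)[...,::-1]
cv2.imwrite("pics/s3.png",cv2.resize(im[165:285,215:375],None,fx=5,fy=5,interpolation=cv2.INTER_CUBIC))
E
```

```text
clock: 11.55
position: [0.4699, 0.251, 0.1576]
eef_rot: [[0.0, 1.0, 0.001], [1.0, -0.0, 0.0], [0.0, 0.001, -1.0]]
force: [0.3, -0.5, -0.5]
width: 0.0003
grasp_force: 0.0
```

View pics/s3.png

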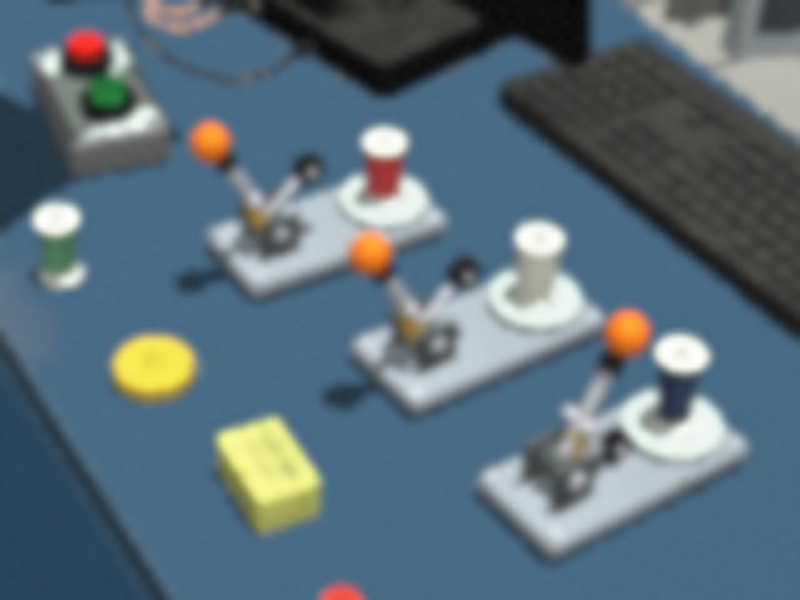

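The red lever (210,140) is released, the blue lever (627,333) is engaged, white is unchanged, the green button is up, and the nearby loose things are where they were.

```bash
python3 -c "
from station import arm
print(arm.sign_off())"
```

```text
the job is handed in; nothing more can be done
None
```

The job is done and handed in at about 11.6 s: the red lever is released, then the blue lever engaged, then the green start button pressed its full 6 mm and back up; in the last picture the spools and nearby loose things had not moved.

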